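# Shut the incubator hatch against its seal and bolt it

### The arm

A 6-joint arm with a two-finger parallel gripper is mounted at the origin on a cart in front of the work surface, level with it; the furniture and walls round the work are solid. World frame = base frame: x ahead of the robot, y to its left, z up, the work surface at z = 0. Lengths are in m, angles in rad, forces in N, time in s.
With the tool pointing down it reaches from about 0.375 to 0.925 m from the base axis. Payload 5.7 kg.
Tool frame: the origin (TCP) lies midway between the tips of the shut fingers; the grasp point (between the pads) lies 19 mm behind it; z points along the fingers, y is the line along which they close (so a half turn about z gives the same grasp; the last joint's range is limited). The gripper opens to 88 mm and grips with 3 to 60 N. Pads are 20 mm wide; open, the fingers measure 115 mm over their backs; the gripper's body (75 mm by 178 mm) begins 61 mm behind the grasp point.
Start: joints at [1.174, 0.359, 1.51, -0, 1.272, -0.115], TCP at [0.167, 0.576, 0.193] pointing down, gripper open.
Joint ranges: [-2.97, 2.97], [-1.01, 2.36], [0.21, 2.38], [-0.96, 4.11], [0.2, 2.71], [-2.98, 2.98]. Speed limits (rad/s): [2.39, 2.39, 3.14, 3.14, 3.14, 3.14].

### API

Orientations are given as a rotation vector (axis times angle).
In Python, from bench import status, optics, manip gives the robot as it stands. The module is installed in compiled form; this text tells all that it offers.
- The arm moves only by the tool step_arm, never from a script. Its argument "plan" is a list of rows, each a list of 7 numbers: the shift along the tool's x, y, z in units of 50 mm (1.0 is 50 mm), then the turn, a rotation vector about the tool's x, y, z in units of 5 degrees (1.0 is 5 degrees), then the opening, from 0 (shut) to 1 (fully open). In form: [[tx, ty, tz, ax, ay, az, claw], ...]. A call has exactly 10 rows; each row shifts and turns the commanded pose from where the row before left it, along the tool's axes as they then stand; what a row does not reach is not made up. A row lasts 1/10 s, in which the tool goes at most 50 mm and 8.59 degrees, less where a joint would pass 70% of its speed; a pose out of reach is approached as far as the arm can. A call is refused whole if a number of a shift passes 1 or a number of a turn 1, either way. A call with a gripper value outside its range is refused whole. The fingers move at their own pace and stop on an object; "squeeze" is the grip in N (left out, the last holds). Time passes only in rows, so rows that do not move let the fingers close, or fill a call up. It gives the time, the measured TCP pose, the force, the opening and the grip force at its end, in the units of the state.
- status.state(): the state, without advancing time (a new reading comes with each control period).
- optics.snapshot(name): name is "side" or "top"; returns the picture (480x640x3 uint8, red, green, blue); there is no depth.
- optics.camera_info(name): a dict with "fx", "fy", "cx", "cy" (pixels), "origin" and "attitude" of the camera in the world. Camera axes: x right, y up, looking along -z (the intrinsics and any distortion apply to the point x, -y, -z); pixel columns grow to the right and rows downward; lengths in m; the calibration is good to about 2 mm. A picture is of the moment at which its call begins. camera_info takes no time and is no camera call.
- manip.job_done(): hands the job in; it is judged then, once.
The state is a dict: "time": time; "joints": joint angles; "joint_vel": joint speeds; "effort": joint torques, N m; "eef_pos": TCP position; "orientation": TCP orientation; "wrist_force": force on the tool from outside, world axes, zero at the start; "moment": the same for the moment, N m; "finger_gap": opening from 0.0 (shut) to 1.0 (fully open); "gripper_force": force on a finger pad.
Only numpy, scipy, OpenCV 4.12 (cv2) and the standard library are available. Lean on these libraries where they do the work, as an engineer would, in place of code of your own. Each camera call takes 0.05 s, during which the arm holds its last target. There are 200 camera calls.

### The job

Get the bench incubator ready to run: swing its hatch shut, lean on it until the rubber seal has given just enough for the bolt to find its keeper, by feel, and slide the bolt fully home. Then fold the bolt's handle down into its notch so that the bolt cannot creep back, and let go. Do not ram the bolt against the keeper, do not slam or crush the hatch onto its rim, and leave the glassware and the timer standing round it where they are.

Things in the scene. Friction and masses are not known exactly. Their poses are not given: they have to be found in the camera images.
- incubator: White bench incubator, 240 (x) x 360 (y) x 132 mm high, fixed. Origin: centre of its underside; x from its front (facing the robot) to its back, y to its left, z up. Right third (y -180 to -52 mm): control housing with a fixed deck at z = 132 mm. Left two thirds: chamber under the hatch. Front face at x = -120 mm, nothing in front of it. Hinge axis of the hatch along y at x = +105, z = 126 mm.
- hatch (a joint): Angle of the white hatch with a clear window (rad): 0 = down hard on its rim, grows as its front edge rises; starts open. Hatch 12 mm thick, y -47 to +180 mm. Spring-balanced with a friction hinge: it stays where left and moves with 1 to 3 N at the front edge. Left on its uncompressed seal it stands at about 0.063; the bolt is then too high for the keeper.
- seal: Thick black rubber bulb seal under the hatch's front rail, 13 mm proud of the rim, origin at the middle of its top. It gives about 1.4 N per mm: pushing the hatch down at the bolt takes 4 to 17 N, depending on how high the keeper's staple is set, until the bolt is level with it; about 19 N brings the hatch down on the rigid rim.
- hatch_edge (a point): Point on the bare upper face of the hatch's front rail, left of the bolt, a good place to push the hatch shut: at the incubator's y = +105 mm, 209 mm from the hinge axis, 16 mm behind the hatch's front edge, 6 mm off the plane through the hinge axis. The rail is 42 mm wide.
- bolt (a joint): Travel of the steel bolt (m): 0 = drawn back (start 0 to 0.003), 0.030 = fully home, at its end stop; slides towards the incubator's right (-y) with 1.5 N of rubbing. It lies on the hatch's front rail along y, 12 mm thick, its axis 17 mm behind the hatch's front edge and 10 mm above its upper face. Its guides stand 22.5 mm above that face.
- bolt_tip (a point): Centre of the flat tip of the bolt. It clears the keeper when drawn back, meets it after about 7 mm of travel and passes out of its far side after 23 mm.
- keeper: Steel bracket screwed on the deck in line with the bolt, origin: centre of its foot. A staple, 16 mm long along the bolt, is clamped in its slots at a height that differs each time by several mm and is not measured: it must be felt. Opening 14 mm high, 17 mm wide: the 12 mm bolt enters only within 0.9 mm of level, else it stops on the staple's face. Keep the force on it below 20 N.
- bolt_handle (a joint): Angle of the bolt's handle about the bolt's axis (rad): 0 = square up from the hatch (start), grows to 1.5 as it folds to the front (incubator's -x), the knob then hanging in front of the incubator's front face. A rail along the guide stops it at about 0.5 unless the bolt is over 26 mm along; there it drops into a notch. It stays where left and folds with about 1 N at the knob.
- knob (a point): Centre of the black round knob at the end of the handle: 16 mm in diameter, 17 mm long along the handle, 34 mm from the bolt's axis, on an 8 mm stem. It can be pinched across the bolt's direction of travel or pushed; the bolt and the hatch can be pressed through it.
- rim: Rigid rim of the chamber under the hatch's front rail; origin at the middle of its top. The hatch must not be slammed or crushed onto it (keep below 20 N beyond what the seal takes).
- timer: Small white lab timer with a display, 50 x 62 x 19 mm, lying on the incubator's deck; origin under its centre. Leave alone.
- amber_bottle: Small amber bottle with a white cap, 48 x 47 x 105 mm, standing to the right of the incubator; origin under its centre. Leave alone.
- beaker: Glass beaker 53 x 56 x 68 mm, standing to the right of the incubator; origin under its centre. Leave alone.
- flask: Conical glass flask 113 mm wide, 166 mm high, standing to the left of the incubator; origin under its centre. Leave alone.

How it is judged:
On the way, in this order (a step that is already met when the one before it is completed fails the run):
1. the hatch is swung shut onto its seal, the bolt still drawn back (value of joint hatch below 0.085 rad and value of joint bolt below 0.012 m), for 0.1 s.
2. the bolt is fully home in the keeper (value of joint bolt above 0.025 m and value of joint hatch below 0.06 rad), for 0.1 s.
3. the handle is folded into its notch (value of joint bolt_handle above 1.1 rad), for 0.1 s.
At the end, for the whole second after the job is handed in: The hatch is held shut on its seal (below 0.06 rad), the bolt is at least 25 mm along with its tip through the keeper, its handle is folded down into the notch (beyond 1.1 rad), and the robot is clear (all of step 2 and y of bolt_tip in the frame of keeper below -0.006 m and value of joint bolt_handle above 1.1 rad); the robot touches nothing.
It fails at once if the bolt is rammed into or levered against the keeper with more than 20 N (contact force between anything else and keeper above 20 N).
It fails at once if the hatch is slammed or crushed onto its rim with more than 20 N (contact force between anything else and rim above 20 N).
It fails at once if the timer, the amber bottle, the beaker or the flask is shifted by more than 20 mm or upset (distance of any of timer, amber_bottle, beaker, flask from where it was at the start of the episode above 0.02 m or angle between any of timer, amber_bottle, beaker, flask's own z axis and vertical above 0.3 rad).
It also fails if it takes over 72 s, if anything falls off the work surface, if the arm or the gripper's body presses on something with over 40 N, if the wrist force passes 120 N, or if a joint passes its speed limit or range.

## Working session

There is one attempt and no reset: what is moved stays moved. The work goes in short steps, Python scripts to look and compute and a tool call to move; the robot and the scene stay as the last step left them, time stands still between calls to the robot, and variables do not carry over. Pictures are saved under pics/ and viewed, at most 10 in all, crops included, and the job is handed in when it is done.

Besides the shell and the picture viewer there is one more tool, called after "Call:" by a JSON object that holds its "name" and its "arguments". step_arm: Moves the arm, as the interface text tells. Its arguments: {"type":"object","properties":{"plan":{"type":"array"},"squeeze":{"type":"number"}},"required":["plan"]}

```bash
mkdir -p pics; python3 - <<'E'
from bench import status, optics
import cv2
for n in("side","top"):
    cv2.imwrite(f"pics/{n}0.png",optics.snapshot(n)[:,:,::-1]); print(n,optics.camera_info(n))
print(status.state())
E
```

```text
side {'fx': 516.7428241183035, 'fy': 516.7428241183035, 'cx': 321.15854830130263, 'cy': 241.9494983184509, 'origin': array([ 0.90768622, -0.82611231,  0.82053407]), 'attitude': array([0.85565913, 0.16891924, 0.40258644])}
top {'fx': 616.4529718478185, 'fy': 616.4529718478185, 'cx': 322.53132101813424, 'cy': 228.60280112856134, 'origin': array([ 0.33003319, -0.04477768,  1.36365654]), 'attitude': array([ 0.14401466, -0.16559187, -1.58362241])}
{'time': 0.1, 'joints': array([ 1.17393385e+00,  3.59432587e-01,  1.51133227e+00,  6.35692009e-06,
        1.27250301e+00, -1.15101531e-01]), 'joint_vel': array([-0.0002184 , -0.0002775 , -0.0019783 ,  0.00106386, -0.00178434,
       -0.00075235]), 'effort': array([ 4.54539586e-04, -5.16357493e+01, -2.71407491e+01,  6.76078233e-02,
        2.77740980e-02, -6.91290694e-06]), 'eef_pos': array([0.16656968, 0.5757071 , 0.19229086]), 'orientation': array([-4.41068867e-01, -3.11004090e+00,  2.54290616e-03]), 'wrist_force': array([ 0.48070107, -0.88618299,  0.03735442]), 'moment': array([-0.01909523, -0.02946078,  0.03285954]), 'gripper_force': 0.0, 'finger_gap': 0.9973517381773754}
```

View pics/side0.png

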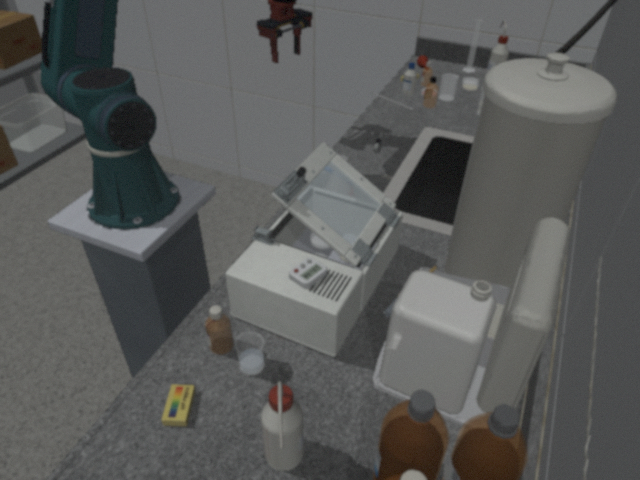

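View pics/top0.png

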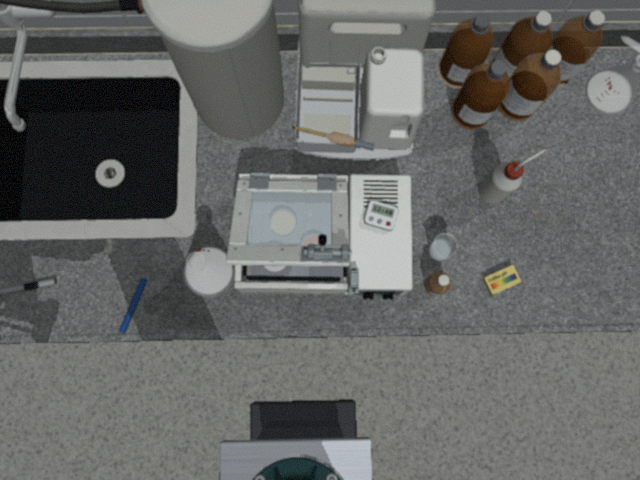

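The side view shows the incubator with its hatch open (~45°) and the timer on its deck at (308,272). In the top view the deck spans (350–411, 176–290), the keeper is near (353,278), the bolt/knob near (322,245), and the flask at (208,271). I'll enlarge both.

```bash
python3 - <<'E'
import cv2
a=cv2.imread("pics/top0.png")[165:305,220:430]; b=cv2.imread("pics/side0.png")[135:360,215:415]
cv2.imwrite("pics/t1.png",cv2.resize(a,None,fx=3.8,fy=3.8,interpolation=3)); cv2.imwrite("pics/s1.png",cv2.resize(b,None,fx=2.6,fy=2.6,interpolation=3))
E
```

```text
(no output)
```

View pics/t1.png

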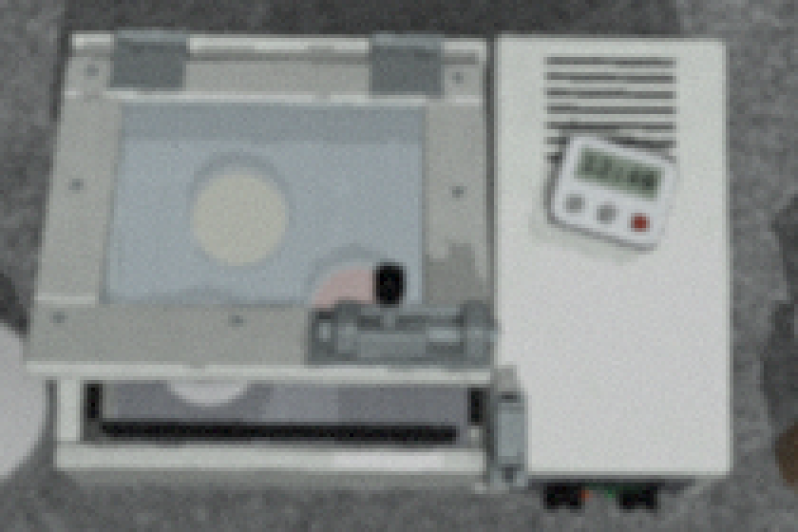

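View pics/s1.png

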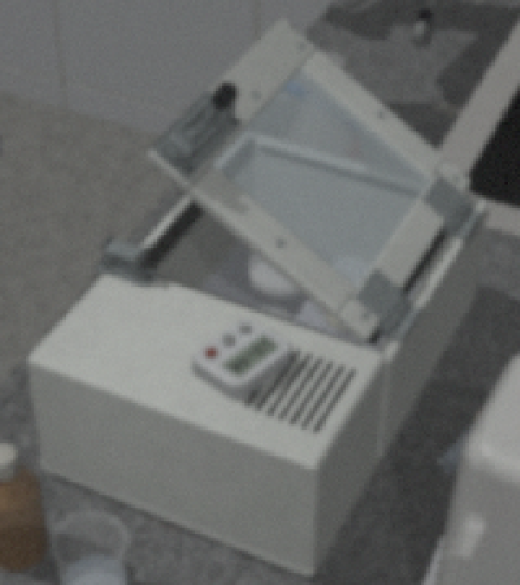

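The enlarged views show these features, in crop pixels:
- **Top view:** deck corners (497,38), (724,40) and (731,474), knob (390,284), bolt tip (494,332), keeper (508,430).
- **Side view:** deck corners (383,348), (316,466) and (30,357), knob (224,97).

```bash
cat > h.py <<'E'
import numpy as np
from scipy.spatial.transform import Rotation as R
from bench import optics
def ray(n,u,v):
    c=optics.camera_info(n); d=np.array([(u-c['cx'])/c['fx'],-(v-c['cy'])/c['fy'],-1.])
    return np.array(c['origin']),R.from_rotvec(c['attitude']).apply(d/np.linalg.norm(d))
def plane(n,u,v,z):
    o,d=ray(n,u,v); return o+d*(z-o[2])/d[2]
def tri(a,b):
    o1,d1=ray('top',*a); o2,d2=ray('side',*b)
    s=np.linalg.lstsq(np.c_[d1,-d2],o2-o1,rcond=None)[0]
    p,q=o1+s[0]*d1,o2+s[1]*d2; return (p+q)/2,np.linalg.norm(p-q)
T=lambda x,y:(220+(x+.5)/3.8-.5,165+(y+.5)/3.8-.5)
S=lambda x,y:(215+(x+.5)/2.6-.5,135+(y+.5)/2.6-.5)
E
python3 - <<'E'
from h import *
np.set_printoptions(precision=4,suppress=True)
for k,t,s in [("deckBL",(497,38),(383,348)),("deckBR",(724,40),(316,466)),("deckFR",(731,474),(30,357)),("knob",(390,284),(224,97)),("hatchFR",(494,376),(190,185)),("hatchFL",(27,374),None)]:
    print(k,tri(T(*t),S(*s)) if s else '',plane('top',*T(*t),.132),plane('side',*S(*s),.132) if s else '')
print('keeper',plane('top',*T(508,378),.15),plane('top',*T(508,484),.15), plane('top',*T(508,478),.134))
E
```

```text
deckBL (array([ 0.6891, -0.1238,  0.1325]), np.float64(0.0017857118122069275)) [ 0.6884 -0.1242  0.132 ] [ 0.6897 -0.1227  0.132 ]
deckBR (array([ 0.6876, -0.2485,  0.1275]), np.float64(0.002229621698645431)) [ 0.6853 -0.2483  0.132 ] [ 0.6899 -0.2516  0.132 ]
deckFR (array([ 0.4511, -0.2398,  0.1266]), np.float64(0.006019250510909939)) [ 0.4482 -0.2408  0.132 ] [ 0.4571 -0.2426  0.132 ]
knob (array([ 0.5283, -0.0607,  0.272 ]), np.float64(0.0014591091374742769)) [ 0.553  -0.0632  0.132 ] [0.4321 0.1353 0.132 ]
hatchFR (array([ 0.5045, -0.1049,  0.2099]), np.float64(0.030196910284374483)) [ 0.5025 -0.1174  0.132 ] [ 0.4665 -0.0022  0.132 ]
hatchFL  [0.508  0.1299 0.132 ] 
keeper [ 0.4987 -0.1236  0.15  ] [ 0.4434 -0.122   0.15  ] [ 0.4481 -0.1231  0.134 ]
```

```bash
cat >> h.py <<'E'
from bench import status
YAW=-0.029; C=np.array([.573,-.0648,0]); np.set_printoptions(precision=4,suppress=True)
RI=R.from_euler('z',YAW)
W=lambda p:C+RI.apply(p)          # incubator -> world
I=lambda p:RI.inv().apply(np.asarray(p)-C)
RD=RI*R.from_euler('y',np.pi)     # tool down, y along incubator y
def hinge(th,r,h): return .105-r*np.cos(th)+h*np.sin(th), .126+r*np.sin(th)+h*np.cos(th)
def need(p,n,Rt=RD):              # row increments from measured pose to world p, turned first
    s=status.state(); r0=R.from_rotvec(s['orientation'])
    print('turn/5deg',np.degrees((r0.inv()*Rt).as_rotvec())/5,'shift/50mm after turn: total',Rt.inv().apply(p-s['eef_pos'])/.05,'per row',Rt.inv().apply(p-s['eef_pos'])/.05/n)
def st():
    s=status.state(); print(round(s['time'],2),'inc',I(s['eef_pos']),'Finc',RI.inv().apply(s['wrist_force']),'gap',s['finger_gap'],s['gripper_force'],'ang',np.degrees((RD.inv()*R.from_rotvec(s['orientation'])).as_rotvec()))
E
python3 - <<'E'
from h import *
x,z=hinge(.536,.209,.006); print(x,z); need(W([x,.105,.285]),20); st()
for n in ((.208,.05),(.208,.016)): print([hinge(t,*n) for t in (.536,.063,.03)])
print(I([.5283,-.0607,.272]), I(plane('top',208,271,.1)))
E
```

```text
-0.07162529054291399 0.23789507022488174
turn/5deg [-0.0187 -0.0047 -2.8964] shift/50mm after turn: total [ -7.0641 -10.4691  -1.8542] per row [-0.3532 -0.5235 -0.0927]
0.1 inc [-0.4248  0.6285  0.1923] Finc [ 0.5062 -0.8719  0.0374] gap 0.9973517381773754 0.0 ang [ 0.0934  0.0234 14.4822]
[(np.float64(-0.04829468585298782), np.float64(0.27521373693207263)), (np.float64(-0.09943944381912478), np.float64(0.18899614123838793)), (np.float64(-0.10140663200966463), np.float64(0.18221656572956849))]
[(np.float64(-0.06565852165478701), np.float64(0.24598195275374787)), (np.float64(-0.10158002716728856), np.float64(0.15506359192464547)), (np.float64(-0.10242647901654948), np.float64(0.1482318645821029))]
[-0.0448  0.0028  0.272 ] [-0.0831  0.2352  0.1   ]
```

Call:
{"name": "step_arm", "arguments": {"plan": [[0,0,-0.3,0,0,-0.29,0],[0,0,-0.3,0,0,-0.29,0],[0,0,-0.3,0,0,-0.29,0],[0,0,-0.3,0,0,-0.29,0],[0,0,-0.3,0,0,-0.29,0],[0,0,-0.3,0,0,-0.29,0],[0,0,-0.3,0,0,-0.29,0],[0,0,-0.3,0,0,-0.29,0],[0,0,0,0,0,-0.29,0],[0,0,0,0,0,-0.29,0]]}}

```text
time: 1.1
eef_pos: [0.1668, 0.5761, 0.3125]
orientation: [-0.043, -3.141, 0.001]
wrist_force: [-0.5, -0.0, -0.2]
finger_gap: 0.126
gripper_force: 0.0
```

```bash
python3 - <<'E'
from h import *
need(W([-.0715,.105,.285]),20); st()
E
```

```text
turn/5deg [-0.0053 -0.0022  0.0209] shift/50mm after turn: total [ -7.063  -10.4774   0.5496] per row [-0.3531 -0.5239  0.0275]
1.1 inc [-0.4246  0.6289  0.3125] Finc [-0.5099 -0.0409 -0.184 ] gap 0.12601311122632392 0.0 ang [ 0.0267  0.011  -0.1047]
```

Call:
{"name": "step_arm", "arguments": {"plan": [[-0.35,-0.53,0,0,0,0,0],[-0.35,-0.53,0,0,0,0,0],[-0.35,-0.53,0,0,0,0,0],[-0.35,-0.53,0,0,0,0,0],[-0.35,-0.53,0,0,0,0,0],[-0.35,-0.53,0,0,0,0,0],[-0.35,-0.53,0,0,0,0,0],[-0.35,-0.53,0,0,0,0,0],[-0.35,-0.53,0,0,0,0,0],[-0.35,-0.53,0,0,0,0,0]]}}

```text
time: 2.1
eef_pos: [0.3339, 0.3048, 0.3118]
orientation: [-0.044, -3.14, 0.002]
wrist_force: [0.1, -0.1, 0.3]
finger_gap: 0.007
gripper_force: 0.0
```

Call:
{"name": "step_arm", "arguments": {"plan": [[-0.36,-0.53,0,0,0,0,0],[-0.36,-0.53,0,0,0,0,0],[-0.36,-0.53,0,0,0,0,0],[-0.36,-0.53,0,0,0,0,0],[-0.36,-0.53,0,0,0,0,0],[-0.36,-0.53,0,0,0,0,0],[-0.36,-0.53,0,0,0,0,0],[-0.36,-0.52,0.1,0,0,0,0],[-0.36,-0.52,0.1,0,0,0,0],[-0.36,-0.52,0.1,0,0,0,0]]}}

```text
time: 3.1
eef_pos: [0.5063, 0.0367, 0.2965]
orientation: [-0.044, -3.139, -0.0]
wrist_force: [0.5, 0.7, 0.6]
finger_gap: 0.003
gripper_force: 0.0
```

```bash
python3 - <<'E'
from h import *
st()
E
```

```text
3.1 inc [-0.0696  0.0995  0.2965] Finc [0.4835 0.7336 0.6413] gap 0.003085627923580214 0.0 ang [-0.0044  0.1195 -0.0445]
```

Call:
{"name": "step_arm", "arguments": {"plan": [[0,0,0.15,0,0,0,0],[0,0,0.15,0,0,0,0],[0,0,0.15,0,0,0,0],[0,0,0.15,0,0,0,0],[0,0,0.15,0,0,0,0],[0,0,0.12,0,0,0,0],[0,0,0.12,0,0,0,0],[0,0,0.12,0,0,0,0],[0.03,0,0.1,0,0,0,0],[0.03,0,0.1,0,0,0,0]]}}

```text
time: 4.1
eef_pos: [0.5034, 0.0379, 0.2322]
orientation: [-0.045, -3.141, 0.0]
wrist_force: [0.8, 0.6, 0.3]
finger_gap: 0.005
gripper_force: 0.0
```

Call:
{"name": "step_arm", "arguments": {"plan": [[0.045,0,0.1,0,0,0,0],[0.045,0,0.1,0,0,0,0],[0.045,0,0.1,0,0,0,0],[0.045,0,0.1,0,0,0,0],[0.045,0,0.1,0,0,0,0],[0.045,0,0.1,0,0,0,0],[0.045,0,0.1,0,0,0,0],[0.045,0,0.1,0,0,0,0],[0.045,0,0.1,0,0,0,0],[0.045,0,0.1,0,0,0,0]]}}

```text
time: 5.1
eef_pos: [0.4809, 0.0386, 0.1821]
orientation: [0.045, 3.141, -0.0]
wrist_force: [0.1, 1.1, 0.1]
finger_gap: 0.006
gripper_force: 0.3
```

```bash
python3 - <<'E'
from h import *
st()
E
```

```text
5.1 inc [-0.0951  0.1007  0.1821] Finc [0.0526 1.0825 0.135 ] gap 0.005943320604359476 0.34776459615386557 ang [ 0.0052 -0.0016 -0.018 ]
```

Call:
{"name": "step_arm", "arguments": {"plan": [[0.015,0,0.08,0,0,0,0],[0.015,0,0.08,0,0,0,0],[0.015,0,0.08,0,0,0,0],[0.015,0,0.08,0,0,0,0],[0.015,0,0.08,0,0,0,0],[0.015,0,0.06,0,0,0,0],[0.015,0,0.06,0,0,0,0],[0.015,0,0.06,0,0,0,0],[0,0,0.04,0,0,0,0],[0,0,0,0,0,0,0]]}}

```text
time: 6.1
eef_pos: [0.475, 0.0387, 0.1513]
orientation: [-0.045, -3.141, 0.0]
wrist_force: [-0.7, 0.4, 0.2]
finger_gap: 0.001
gripper_force: 0.0
```

```bash
python3 - <<'E'
from h import *
import cv2
st()
a=optics.snapshot('side')[135:360,215:415,::-1]; b=optics.snapshot('top')[165:305,220:430,::-1]
cv2.imwrite('pics/s2.png',cv2.resize(a,None,fx=2.6,fy=2.6,interpolation=3)); cv2.imwrite('pics/t2.png',cv2.resize(b,None,fx=3.8,fy=3.8,interpolation=3))
E
```

```text
6.1 inc [-0.101   0.1006  0.1513] Finc [-0.7372  0.3333  0.1644] gap 0.0014007247784157246 0.0 ang [ 0.0057  0.0151 -0.0157]
```

View pics/s2.png

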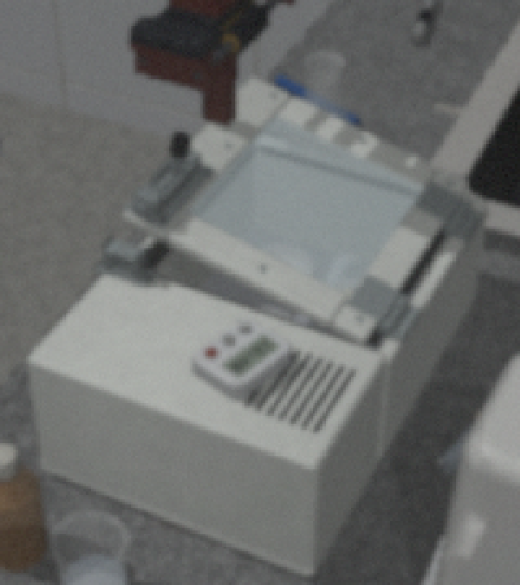

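The finger is on the rail and the hatch has come down, but the side view still shows a gap. The knob is at crop (180,143). I'll triangulate it.

```bash
python3 - <<'E'
from h import *
import cv2
def blobs(f,rng):
    a=cv2.imread(f); x0,x1,y0,y1=rng
    m=(a.max(2)<50).astype('uint8'); m2=np.zeros_like(m); m2[y0:y1,x0:x1]=m[y0:y1,x0:x1]
    n,_,s,c=cv2.connectedComponentsWithStats(m2); return [(c[i],s[i]) for i in range(1,n) if s[i,4]>60]
print(blobs('pics/t2.png',(300,500,150,480))); print(blobs('pics/s2.png',(150,215,115,170)))
E
```

```text
[(array([332.1917, 397.2333]), array([ 300,  331,   69,  137, 6135], dtype=int32)), (array([385.7863, 385.8962]), array([372, 372,  27,  30, 655], dtype=int32))]
[(array([179.433 , 145.4018]), array([174, 135,  13,  22, 224], dtype=int32))]
```

View pics/t2.png

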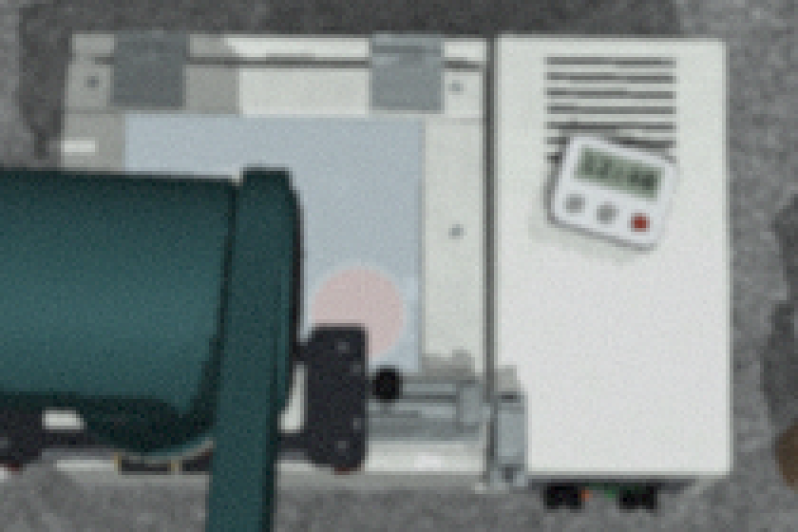

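The top view shows the hatch nearly over the rim, with the knob at crop (386,386), just right of the gripper body.

```bash
python3 - <<'E'
from h import *
p,e=tri(T(386,386),S(179.4,144.5)); i=I(p); print(i,e)
d=np.array([.105-i[0],i[2]-.126]); print(np.hypot(*d), np.arctan2(d[1],d[0])-np.arctan2(.05,.208))
E
```

```text
[-0.0857  0.0038  0.2154] 0.0017069152522000341
0.2105999145050297 0.20266638393163208
```

```bash
python3 - <<'E'
from h import *
def proj(n,p):
    c=optics.camera_info(n); q=R.from_rotvec(c['attitude']).inv().apply(np.asarray(p)-c['origin']); return c['cx']-c['fx']*q[0]/q[2],c['cy']+c['fy']*q[1]/q[2]
def sc(p): u,v=proj('side',p); return (u-215+.5)*2.6-.5,(v-135+.5)*2.6-.5
def tc(p): u,v=proj('top',p); return (u-220+.5)*3.8-.5,(v-165+.5)*3.8-.5
s=status.state()['eef_pos']; print('tcp',sc(s),tc(s),'tcp+20',sc(s+[0,0,.02]))
for t in(.06,.1,.15,.2,.25):
    k=hinge(t,.208,.05); f=hinge(t,.225,.006); e=hinge(t,.209,.006)
    print(t,'knob',sc(W([k[0],.003,k[1]])),tc(W([k[0],.003,k[1]])),'FR',sc(W([f[0],-.047,f[1]])),'edge',sc(W([e[0],.1,e[1]])),'FL',sc(W([f[0],.18,f[1]])))
E
```

```text
tcp (np.float64(219.74466175953287), np.float64(144.14346138218153)) (np.float64(197.07435232416398), np.float64(428.0834853874117)) tcp+20 (np.float64(219.46003996677504), np.float64(124.93148948690084))
0.06 knob (np.float64(163.65989083306857), np.float64(168.52948842191498)) (np.float64(385.9247349659666), np.float64(419.37693048383306)) FR (np.float64(113.57301732994283), np.float64(238.11911104524418)) edge (np.float64(216.9230622980175), np.float64(150.4365140653066)) FL (np.float64(242.23401649189748), np.float64(100.39139287970748))
0.1 knob (np.float64(166.1672797446591), np.float64(161.10902504383336)) (np.float64(386.1339924465405), np.float64(412.1178015388313)) FR (np.float64(113.89471456821761), np.float64(229.68794102288666)) edge (np.float64(217.71655749259736), np.float64(142.83711819350253)) FL (np.float64(243.15525649681948), np.float64(92.34955603058843))
0.15 knob (np.float64(169.85042932721947), np.float64(152.03029713045728)) (np.float64(386.4050693258369), np.float64(402.04691505609566)) FR (np.float64(114.85316335341342), np.float64(219.25530415328532)) edge (np.float64(219.1980994790171), np.float64(133.4323261659096)) FL (np.float64(244.81298195010342), np.float64(82.38196886569078))
0.2 knob (np.float64(174.147566331903), np.float64(143.19521119149633)) (np.float64(386.6861114049105), np.float64(390.87483400709993)) FR (np.float64(116.44047138464543), np.float64(208.96439677745516)) edge (np.float64(221.2301136670076), np.float64(124.15383790061026)) FL (np.float64(247.03972048750893), np.float64(72.53079728580074))
0.25 knob (np.float64(179.06166573265628), np.float64(134.63097450685004)) (np.float64(386.9764126119225), np.float64(378.6134498092887)) FR (np.float64(118.66727664420846), np.float64(198.84132227077723)) edge (np.float64(223.81852354812798), np.float64(115.02512789624693)) FL (np.float64(249.84159175009444), np.float64(62.820604220543764))
```

```bash
python3 - <<'E'
from h import *
import cv2
def proj(n,p):
    c=optics.camera_info(n); q=R.from_rotvec(c['attitude']).inv().apply(np.asarray(p)-c['origin']); return c['cx']-c['fx']*q[0]/q[2],c['cy']+c['fy']*q[1]/q[2]
y=np.array([.277,.96,0])
for d in(.044,.057,-.044,-.057):
  for z in (.192,.212): print(d,z,proj('side',np.array([.1666,.5757,z])+d*y))
a=optics.snapshot('side')[120:240,220:380,::-1]; cv2.imwrite('pics/s3.png',cv2.resize(a,None,fx=5,fy=5,interpolation=3))
st()
E
```

```text
0.044 0.192 (np.float64(295.3867659794262), np.float64(62.19502617890865))
0.044 0.212 (np.float64(295.278361138025), np.float64(55.91575132848362))
0.057 0.192 (np.float64(298.14653113989), np.float64(61.04279054798076))
0.057 0.212 (np.float64(298.0605503415849), np.float64(54.783703541655285))
-0.044 0.192 (np.float64(276.0073444614321), np.float64(70.28617114287056))
-0.044 0.212 (np.float64(275.7356767562023), np.float64(63.86749399746546))
-0.057 0.192 (np.float64(273.0370027163377), np.float64(71.52632506747301))
-0.057 0.212 (np.float64(272.73941373400834), np.float64(65.0866464974788))
6.25 inc [-0.1007  0.1006  0.1517] Finc [-0.1649  0.186   0.3429] gap 0.010034372700778525 0.0 ang [ 0.0068 -0.0227 -0.0169]
```

View pics/s3.png

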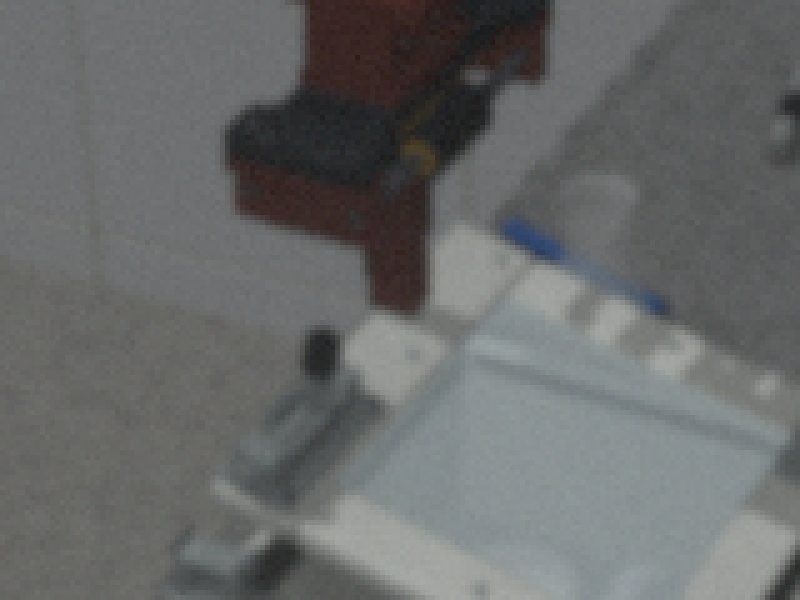

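The finger tips appear about 22 mm above the reported TCP. This holds in the start picture and here, where the finger bottom meets the rail at crop (395,310). The knob gives a hatch angle of about 0.20, which agrees. I'll use that offset and go by force from here.

Call:
{"name": "step_arm", "arguments": {"plan": [[0.01,0,0.06,0,0,0,0],[0.01,0,0.06,0,0,0,0],[0.01,0,0.06,0,0,0,0],[0.01,0,0.05,0,0,0,0],[0,0,0.05,0,0,0,0],[0,0,0.05,0,0,0,0],[0,0,0.05,0,0,0,0],[0,0,0.05,0,0,0,0],[0,0,0,0,0,0,0],[0,0,0,0,0,0,0]]}}

```text
time: 7.25
eef_pos: [0.4731, 0.0388, 0.13]
orientation: [0.045, 3.141, -0.0]
wrist_force: [-0.3, -0.4, 0.0]
finger_gap: 0.006
gripper_force: 0.0
```

```bash
cat >> h.py <<'E'
import cv2
def knob():
    out=[]
    for n,(x0,x1,y0,y1) in (('top',(310,336,240,292)),('side',(268,300,165,215))):
        a=optics.snapshot(n); m=np.zeros(a.shape[:2],'uint8'); m[y0:y1,x0:x1]=(a.max(2)<50)[y0:y1,x0:x1]
        k,_,s,c=cv2.connectedComponentsWithStats(m); l=[(s[i,4],c[i],s[i]) for i in range(1,k) if s[i,4]>8]; print(n,l)
        if l: out.append(l)
    if len(out)==2:
        for a in out[0]:
            p,e=tri(a[1],max(out[1],key=lambda q:q[0])[1]); i=I(p); d=np.array([.105-i[0],i[2]-.126])
            print('knob',i,e,'th',np.arctan2(d[1],d[0])-np.arctan2(.05,.208))
E
python3 - <<'E'
from h import *
st(); knob()
E
```

```text
7.25 inc [-0.1028  0.1006  0.13  ] Finc [-0.2766 -0.4418  0.0154] gap 0.006058461417075959 0.0 ang [ 0.0066 -0.0002 -0.0134]
top [(np.int32(131), array([312.1603, 272.3664]), array([310, 255,   6,  36, 131], dtype=int32)), (np.int32(43), array([321.2093, 271.4884]), array([318, 268,   7,   8,  43], dtype=int32))]
side [(np.int32(40), array([290.85, 166.3 ]), array([281, 165,  19,   6,  40], dtype=int32)), (np.int32(29), array([280.7241, 197.0345]), array([279, 194,   5,   7,  29], dtype=int32))]
knob [-0.093   0.0266  0.2559] 0.024305710267525545 th 0.3447251646390964
knob [-0.0892  0.0122  0.2645] 0.03167159342054335 th 0.3836015338935864
```

Call:
{"name": "step_arm", "arguments": {"plan": [[0,0,0.03,0,0,0,0],[0,0,0.03,0,0,0,0],[0,0,0.03,0,0,0,0],[0,0,0.03,0,0,0,0],[0,0,0.02,0,0,0,0],[0,0,0.02,0,0,0,0],[0,0,0,0,0,0,0],[0,0,0,0,0,0,0],[0,0,0,0,0,0,0],[0,0,0,0,0,0,0]]}}

```text
time: 8.35
eef_pos: [0.4731, 0.0387, 0.1221]
orientation: [0.045, 3.141, -0.0]
wrist_force: [-0.4, 0.5, 0.8]
finger_gap: 0.002
gripper_force: 0.0
```

```bash
sed -i 's/(310,336,240,292)/(316,336,240,292)/; s/(268,300,165,215)/(268,290,185,215)/' h.py; python3 - <<'E'
from h import *
st(); knob()
E
```

```text
8.35 inc [-0.1028  0.1006  0.1221] Finc [-0.4096  0.524   0.799 ] gap 0.002351968165448158 0.0 ang [ 0.0071 -0.0091 -0.014 ]
top [(np.int32(38), array([321.0789, 272.8684]), array([318, 270,   7,   7,  38], dtype=int32))]
side [(np.int32(31), array([279.8065, 199.2581]), array([278, 196,   5,   8,  31], dtype=int32))]
knob [-0.0953  0.0036  0.19  ] 0.0010531478412059909 th 0.07326872041622548
```

Call:
{"name": "step_arm", "arguments": {"plan": [[0,0,0.02,0,0,0,0],[0,0,0.02,0,0,0,0],[0,0,0.02,0,0,0,0],[0,0,0,0,0,0,0],[0,0,0,0,0,0,0],[0,0,0,0,0,0,0],[0,0,0,0,0,0,0],[0,0,0,0,0,0,0],[0,0,0,0,0,0,0],[0,0,0,0,0,0,0]]}}

```text
time: 9.45
eef_pos: [0.473, 0.0388, 0.1191]
orientation: [-0.045, -3.141, 0.0]
wrist_force: [-0.2, -0.1, -0.1]
finger_gap: 0.003
gripper_force: 0.0
```

```bash
python3 - <<'E'
from h import *
st(); knob()
E
```

```text
9.45 inc [-0.1029  0.1006  0.1191] Finc [-0.1907 -0.155  -0.0685] gap 0.003392904205486838 0.0 ang [ 0.0047  0.002  -0.0154]
top [(np.int32(38), array([321.0263, 273.7632]), array([318, 271,   7,   7,  38], dtype=int32))]
side [(np.int32(33), array([279.2121, 200.3939]), array([277, 197,   5,   8,  33], dtype=int32))]
knob [-0.0967  0.0036  0.1866] 0.0008048471128562037 th 0.05614526866189698
```

Call:
{"name": "step_arm", "arguments": {"plan": [[0,0,0.02,0,0,0,0],[0,0,0.02,0,0,0,0],[0,0,0.02,0,0,0,0],[0,0,0.02,0,0,0,0],[0,0,0,0,0,0,0],[0,0,0,0,0,0,0],[0,0,0,0,0,0,0],[0,0,0,0,0,0,0],[0,0,0,0,0,0,0],[0,0,0,0,0,0,0]]}}

```text
time: 10.55
eef_pos: [0.4731, 0.0388, 0.1151]
orientation: [0.045, 3.141, -0.0]
wrist_force: [0.6, -0.1, 0.4]
finger_gap: 0.008
gripper_force: 0.3
```

```bash
python3 - <<'E'
from h import *
st(); knob()
E
```

```text
10.55 inc [-0.1029  0.1006  0.1151] Finc [ 0.6407 -0.0672  0.4278] gap 0.007524705947615533 0.3252038863411144 ang [ 0.0064 -0.0031 -0.0147]
top [(np.int32(39), array([321.0769, 274.5128]), array([318, 271,   7,   8,  39], dtype=int32))]
side [(np.int32(36), array([279. , 201.5]), array([277, 198,   5,   8,  36], dtype=int32))]
knob [-0.0976  0.0035  0.1835] 0.0012338320400360305 th 0.04056548300290205
```

Call:
{"name": "step_arm", "arguments": {"plan": [[0,0,0.02,0,0,0,0],[0,0,0.02,0,0,0,0],[0,0,0.02,0,0,0,0],[0,0,0,0,0,0,0],[0,0,0,0,0,0,0],[0,0,0,0,0,0,0],[0,0,0,0,0,0,0],[0,0,0,0,0,0,0],[0,0,0,0,0,0,0],[0,0,0,0,0,0,0]]}}

```text
time: 11.65
eef_pos: [0.4729, 0.0388, 0.1121]
orientation: [-0.045, -3.141, 0.0]
wrist_force: [-1.3, 0.4, 5.7]
finger_gap: 0.009
gripper_force: 2.5
```

```bash
python3 - <<'E'
from h import *
st(); knob(); print(status.state()['moment'],status.state()['effort'])
E
```

```text
11.65 inc [-0.1031  0.1006  0.1121] Finc [-1.2872  0.3266  5.6693] gap 0.00949831537072804 2.508844824951666 ang [ 0.0063  0.0148 -0.0158]
top [(np.int32(40), array([320.95 , 275.025]), array([317, 272,   8,   8,  40], dtype=int32))]
side [(np.int32(30), array([278.5   , 202.2667]), array([277, 199,   4,   8,  30], dtype=int32))]
knob [-0.0986  0.0036  0.1812] 0.0006179137128239743 th 0.02898536816512412
[ 0.0823  0.4268 -0.0097] [ -0.1188 -38.4124 -21.4768   0.0086  -0.8221  -0.    ]
```

The seal is felt at 5.7 N, so the hatch is shut with the bolt still drawn back. Contact at a reported z of about 0.1145 puts the real tip about 30 mm above the reported TCP. Next I'll pinch the knob.

Call:
{"name": "step_arm", "arguments": {"plan": [[0,0,-0.3,0,0,0,0],[0,0,-0.35,0,0,0,0],[0,0,-0.35,0,0,0,0.5],[0,0,-0.35,0,0,0,0.5],[0,0,-0.35,0,0,0,0.5],[-0.01,-0.4,0,0,0,0,0.5],[-0.02,-0.4,0,0,0,0,0.5],[-0.02,-0.4,0,0,0,0,0.5],[-0.02,-0.4,0,0,0,0,0.5],[0,-0.34,0,0,0,0,0.5]]}}

```text
time: 12.75
eef_pos: [0.4742, -0.0594, 0.1968]
orientation: [0.046, 3.14, -0.001]
wrist_force: [-0.7, 0.1, -0.6]
finger_gap: 0.502
gripper_force: 0.0
```

Call:
{"name": "step_arm", "arguments": {"plan": [[0,0,0,0,0,0,0.5],[0,0,0.1,0,0,0,0.5],[0,0,0.1,0,0,0,0.5],[0,0,0.1,0,0,0,0.5],[0,0,0.1,0,0,0,0.5],[0,0,0.05,0,0,0,0.5],[0,0,0.05,0,0,0,0.5],[0,0,0,0,0,0,0.5],[0,0,0,0,0,0,0.5],[0,0,0,0,0,0,0.5]]}}

```text
time: 13.75
eef_pos: [0.4739, -0.0583, 0.1723]
orientation: [0.045, 3.141, -0.0]
wrist_force: [0.5, -0.5, 0.1]
finger_gap: 0.502
gripper_force: 0.0
```

```bash
python3 - <<'E'
from h import *
st()
a=optics.snapshot('side')[140:260,240:340,::-1]; cv2.imwrite('pics/s4.png',cv2.resize(a,None,fx=5,fy=5,interpolation=3))
E
```

```text
13.75 inc [-0.0992  0.0036  0.1723] Finc [ 0.4683 -0.5091  0.073 ] gap 0.5016019325443816 0.0 ang [ 0.0111 -0.0217 -0.0133]
```

View pics/s4.png

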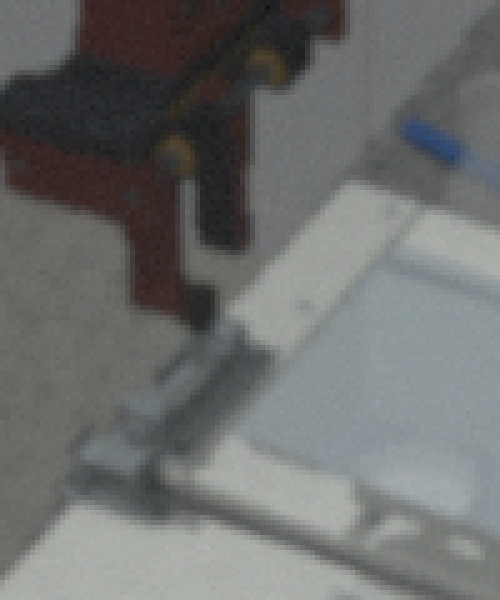

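The fingers straddle the knob, with tips at about (155,310) and (225,245) and the knob at (200,305), slightly behind their midline. I'll shift 2 mm back, lower and pinch.

Call:
{"name": "step_arm", "arguments": {"plan": [[-0.04,0,0.1,0,0,0,0.5],[0,0,0.1,0,0,0,0.5],[0,0,0.1,0,0,0,0.5],[0,0,0.1,0,0,0,0.5],[0,0,0.07,0,0,0,0.5],[0,0,0.05,0,0,0,0.5],[0,0,0,0,0,0,0.5],[0,0,0,0,0,0,0.5],[0,0,0,0,0,0,0.5],[0,0,0,0,0,0,0.5]]}}

```text
time: 14.8
eef_pos: [0.4759, -0.0584, 0.1463]
orientation: [0.045, 3.141, -0.0]
wrist_force: [0.5, 1.1, 0.4]
finger_gap: 0.497
gripper_force: 0.0
```

Call:
{"name": "step_arm", "arguments": {"plan": [[0,0,0,0,0,0,0.3],[0,0,0,0,0,0,0.25],[0,0,0,0,0,0,0.2],[0,0,0,0,0,0,0.1],[0,0,0,0,0,0,0],[0,0,0,0,0,0,0],[0,0,0,0,0,0,0],[0,0,0,0,0,0,0],[0,0,0,0,0,0,0],[0,0,0,0,0,0,0]], "squeeze": 40}}

```text
time: 15.8
eef_pos: [0.4757, -0.0584, 0.1461]
orientation: [-0.045, -3.141, 0.0]
wrist_force: [-0.2, -1.0, 1.0]
finger_gap: 0.171
gripper_force: 40.0
```

```bash
python3 - <<'E'
from h import *
st()
E
```

```text
15.8 inc [-0.0974  0.0036  0.1461] Finc [-0.1271 -0.9593  0.9546] gap 0.17127957109774664 40.0001335144043 ang [ 0.0124  0.0013 -0.0143]
```

Call:
{"name": "step_arm", "arguments": {"plan": [[0,0,0.02,0,0,0,0],[0,0,0.02,0,0,0,0],[0,-0.02,0,0,0,0,0],[0,-0.02,0,0,0,0,0],[0,-0.02,0,0,0,0,0],[0,-0.02,0,0,0,0,0],[0,0,0,0,0,0,0],[0,0,0,0,0,0,0],[0,0,0,0,0,0,0],[0,0,0,0,0,0,0]]}}

```text
time: 16.8
eef_pos: [0.4752, -0.0623, 0.144]
orientation: [-0.045, -3.14, 0.0]
wrist_force: [-3.8, 1.8, 4.1]
finger_gap: 0.168
gripper_force: 40.0
```

Call:
{"name": "step_arm", "arguments": {"plan": [[0,-0.02,0,0,0,0,0],[0,0,0,0,0,0,0],[0,0,0,0,0,0,0],[0,0,0,0,0,0,0],[0,0,0,0,0,0,0],[0,0,0,0,0,0,0],[0,0,0,0,0,0,0],[0,0,0,0,0,0,0],[0,0,0,0,0,0,0],[0,0,0,0,0,0,0]]}}

```text
time: 17.8
eef_pos: [0.4753, -0.0633, 0.1439]
orientation: [-0.045, -3.141, 0.0]
wrist_force: [-5.5, 1.1, 2.9]
finger_gap: 0.173
gripper_force: 40.0
```

```bash
python3 - <<'E'
from h import *
st()
E
```

```text
17.8 inc [-0.0977 -0.0013  0.1439] Finc [-5.529   0.954   2.9146] gap 0.1730840239384677 40.000736117362976 ang [ 0.0022  0.0387 -0.0183]
```

Call:
{"name": "step_arm", "arguments": {"plan": [[0.01,-0.01,0,0,0,0,0],[0,-0.01,0,0,0,0,0],[0,-0.01,0,0,0,0,0],[0,0,0,0,0,0,0],[0,0,0,0,0,0,0],[0,0,0,0,0,0,0],[0,0,0,0,0,0,0],[0,0,0,0,0,0,0],[0,0,0,0,0,0,0],[0,0,0,0,0,0,0]]}}

```text
time: 18.8
eef_pos: [0.4752, -0.0636, 0.1441]
orientation: [0.046, 3.141, 0.003]
wrist_force: [-3.3, 5.8, 2.7]
finger_gap: 0.168
gripper_force: 40.0
```

Call:
{"name": "step_arm", "arguments": {"plan": [[0,-0.01,0,0,0,0,0],[0,0,0,0,0,0,0],[0,0,0,0,0,0,0],[0,0,0,0,0,0,0],[0,0,0,0,0,0,0],[0,0,0,0,0,0,0],[0,0,0,0,0,0,0],[0,0,0,0,0,0,0],[0,0,0,0,0,0,0],[0,0,0,0,0,0,0]]}}

```text
time: 19.8
eef_pos: [0.4753, -0.0637, 0.1441]
orientation: [0.046, 3.141, 0.004]
wrist_force: [-3.2, 8.2, 2.6]
finger_gap: 0.169
gripper_force: 40.0
```

```bash
python3 - <<'E'
from h import *
st()
E
```

```text
19.8 inc [-0.0977 -0.0017  0.1441] Finc [-3.3994  8.1295  2.5897] gap 0.16945019878488718 40.00103831291199 ang [-0.1628 -0.0232  0.0189]
```

Bolt tip meets the staple at about 6 N. I'll keep that side preload and lower slowly until it slips in.

Call:
{"name": "step_arm", "arguments": {"plan": [[0.002,0,0.005,0,0,0,0],[0.002,0,0.005,0,0,0,0],[0.002,0,0.005,0,0,0,0],[0.002,0,0.005,0,0,0,0],[0.002,0,0.005,0,0,0,0],[0.002,0,0.005,0,0,0,0],[0.002,0,0.005,0,0,0,0],[0.002,0,0.005,0,0,0,0],[0.002,0,0.005,0,0,0,0],[0.002,0,0.005,0,0,0,0]]}}

```text
time: 20.8
eef_pos: [0.475, -0.0637, 0.1425]
orientation: [0.046, 3.139, 0.004]
wrist_force: [-4.0, 8.9, 9.5]
finger_gap: 0.174
gripper_force: 40.0
```

```bash
python3 - <<'E'
from h import *
st()
E
```

```text
20.8 inc [-0.098  -0.0017  0.1425] Finc [-4.2841  8.8174  9.465 ] gap 0.1743018541610085 40.00264227390289 ang [-0.1552 -0.1151  0.0184]
```

Call:
{"name": "step_arm", "arguments": {"plan": [[0.002,0,0.005,0,0,0,0],[0.002,0,0.005,0,0,0,0],[0.002,0,0.005,0,0,0,0],[0.002,0,0.005,0,0,0,0],[0.002,0,0.005,0,0,0,0],[0.002,0,0.005,0,0,0,0],[0.002,0,0.005,0,0,0,0],[0.002,0,0.005,0,0,0,0],[0.002,0,0.005,0,0,0,0],[0.002,0,0.005,0,0,0,0]]}}

```text
time: 21.8
eef_pos: [0.4745, -0.0636, 0.1404]
orientation: [0.046, 3.138, 0.004]
wrist_force: [-3.1, 9.5, 13.6]
finger_gap: 0.17
gripper_force: 40.0
```

```bash
python3 - <<'E'
from h import *
st()
E
```

```text
21.8 inc [-0.0985 -0.0017  0.1404] Finc [-3.4115  9.3899 13.5893] gap 0.16982576468925578 40.00321626663208 ang [-0.153  -0.1761  0.0256]
```

Call:
{"name": "step_arm", "arguments": {"plan": [[0.002,0.005,0.005,0,0,0,0],[0.002,0,0.005,0,0,0,0],[0.002,0,0.005,0,0,0,0],[0.002,0,0.005,0,0,0,0],[0.002,0,0.005,0,0,0,0],[0.002,0,0.005,0,0,0,0],[0.002,0,0.005,0,0,0,0],[0.002,0,0.005,0,0,0,0],[0.002,0,0.005,0,0,0,0],[0.002,0,0.005,0,0,0,0]]}}

```text
time: 22.8
eef_pos: [0.4741, -0.0637, 0.1383]
orientation: [0.046, 3.137, 0.003]
wrist_force: [-5.3, 8.7, 15.7]
finger_gap: 0.171
gripper_force: 40.0
```

```bash
python3 - <<'E'
from h import *
st()
E
```

```text
22.8 inc [-0.0989 -0.0018  0.1383] Finc [-5.5476  8.5117 15.7398] gap 0.17136081129563427 40.00337898731232 ang [-0.1195 -0.2362  0.0184]
```

Call:
{"name": "step_arm", "arguments": {"plan": [[0.002,0,0.005,0,0,0,0],[0.002,0,0.005,0,0,0,0],[0.002,0,0.005,0,0,0,0],[0.002,0,0.005,0,0,0,0],[0.002,0,0.005,0,0,0,0],[0.002,0,0.005,0,0,0,0],[0.002,0,0.005,0,0,0,0],[0.002,0,0.005,0,0,0,0],[0.002,0,0.005,0,0,0,0],[0.002,0,0.005,0,0,0,0]]}}

```text
time: 23.8
eef_pos: [0.4735, -0.0648, 0.1361]
orientation: [0.045, 3.136, -0.0]
wrist_force: [-4.5, 3.1, 13.4]
finger_gap: 0.168
gripper_force: 40.0
```

```bash
python3 - <<'E'
from h import *
st(); knob()
E
```

```text
23.8 inc [-0.0995 -0.0029  0.1361] Finc [-4.5676  3.0058 13.4167] gap 0.16798278005794703 40.00344693660736 ang [ 0.0037 -0.2866 -0.0115]
top [(np.int32(145), array([325.4828, 278.5724]), array([316, 272,  20,  12, 145], dtype=int32))]
side [(np.int32(160), array([278.0125, 194.7125]), array([268, 185,  17,  25, 160], dtype=int32))]
knob [-0.1027 -0.0015  0.2013] 0.012545209971461767 th 0.11191341052185463
```

It slipped in: y jumped 1.1 mm and the side force dropped to 3 N. I'll advance carefully.

Call:
{"name": "step_arm", "arguments": {"plan": [[0,-0.01,0,0,0,0,0],[0,-0.01,0,0,0,0,0],[0,-0.01,0,0,0,0,0],[0,-0.01,0,0,0,0,0],[0,-0.01,0,0,0,0,0],[0,0,0,0,0,0,0],[0,0,0,0,0,0,0],[0,0,0,0,0,0,0],[0,0,0,0,0,0,0],[0,0,0,0,0,0,0]]}}

```text
time: 24.9
eef_pos: [0.4734, -0.0681, 0.1359]
orientation: [0.045, 3.136, -0.002]
wrist_force: [-3.4, 2.0, 14.7]
finger_gap: 0.173
gripper_force: 40.0
```

```bash
python3 - <<'E'
from h import *
st()
E
```

```text
24.9 inc [-0.0995 -0.0062  0.1359] Finc [-3.4885  1.9257 14.6949] gap 0.17274955396988745 40.00339686870575 ang [ 0.0683 -0.2767 -0.013 ]
```

Call:
{"name": "step_arm", "arguments": {"plan": [[0,-0.02,0,0,0,0,0],[0,-0.02,0,0,0,0,0],[0,-0.02,0,0,0,0,0],[0,-0.02,0,0,0,0,0],[0,-0.02,0,0,0,0,0],[0,-0.02,0,0,0,0,0],[0,-0.02,0,0,0,0,0],[0,-0.02,0,0,0,0,0],[0,0,0,0,0,0,0],[0,0,0,0,0,0,0]]}}

```text
time: 25.9
eef_pos: [0.4731, -0.0761, 0.1359]
orientation: [0.045, 3.137, -0.002]
wrist_force: [-4.5, 2.2, 14.0]
finger_gap: 0.171
gripper_force: 40.0
```

```bash
python3 - <<'E'
from h import *
st()
E
```

```text
25.9 inc [-0.0995 -0.0142  0.1359] Finc [-4.556   2.0894 13.9917] gap 0.17081031590215973 40.00333786010742 ang [ 0.0739 -0.2726 -0.0123]
```

Call:
{"name": "step_arm", "arguments": {"plan": [[0,-0.02,0,0,0,0,0],[0,-0.02,0,0,0,0,0],[0,-0.02,0,0,0,0,0],[0,-0.02,0,0,0,0,0],[0,-0.02,0,0,0,0,0],[0,-0.02,0,0,0,0,0],[0,-0.02,0,0,0,0,0],[0,-0.02,0,0,0,0,0],[0,-0.02,0,0,0,0,0],[0,0,0,0,0,0,0]]}}

```text
time: 26.9
eef_pos: [0.4727, -0.0852, 0.1358]
orientation: [0.045, 3.137, -0.002]
wrist_force: [-5.2, 2.8, 13.7]
finger_gap: 0.169
gripper_force: 40.0
```

```bash
python3 - <<'E'
from h import *
st()
E
```

```text
26.9 inc [-0.0996 -0.0233  0.1358] Finc [-5.2434  2.6975 13.6618] gap 0.1694976466037645 40.003289580345154 ang [ 0.0716 -0.2602 -0.0066]
```

Now feel for the end stop.

Call:
{"name": "step_arm", "arguments": {"plan": [[0,-0.01,0,0,0,0,0],[0,-0.01,0,0,0,0,0],[0,-0.01,0,0,0,0,0],[0,-0.01,0,0,0,0,0],[0,0,0,0,0,0,0],[0,0,0,0,0,0,0],[0,0,0,0,0,0,0],[0,0,0,0,0,0,0],[0,0,0,0,0,0,0],[0,0,0,0,0,0,0]]}}

```text
time: 27.9
eef_pos: [0.4727, -0.0865, 0.1358]
orientation: [0.045, 3.137, -0.0]
wrist_force: [-4.4, 4.5, 14.9]
finger_gap: 0.17
gripper_force: 40.0
```

```bash
python3 - <<'E'
from h import *
st()
E
```

```text
27.9 inc [-0.0996 -0.0246  0.1358] Finc [-4.5628  4.416  14.899 ] gap 0.17009766054647973 40.003541707992554 ang [ 0.0117 -0.2655  0.0001]
```

Bolt is home: travel comes to 30 mm and the side force is rising at the stop. I'll ease the press and the grip, then fold the handle along its arc.

Call:
{"name": "step_arm", "arguments": {"plan": [[0,0.01,-0.015,0,0,0,0],[0,0,-0.015,0,0,0,0],[0,0,-0.01,0,0,0,0],[0,0,0,0,0,0,0],[0.08,0,0.005,0,0,0,0],[0.08,0,0.01,0,0,0,0],[0.075,0,0.02,0,0,0,0],[0.07,0,0.02,0,0,0,0],[0.06,0,0.03,0,0,0,0],[0.06,0,0.03,0,0,0,0]], "squeeze": 5}}

```text
time: 28.9
eef_pos: [0.4491, -0.0856, 0.1304]
orientation: [0.045, 3.141, -0.001]
wrist_force: [1.0, -3.1, -0.2]
finger_gap: 0.178
gripper_force: 5.0
```

```bash
python3 - <<'E'
from h import *
st()
E
```

```text
28.9 inc [-0.1232 -0.0244  0.1304] Finc [ 1.0705 -3.1058 -0.1966] gap 0.17782548212457563 5.000100061297417 ang [ 0.0347 -0.0298 -0.015 ]
```

Call:
{"name": "step_arm", "arguments": {"plan": [[0.05,0,0.04,0,0,0,0],[0.05,0,0.05,0,0,0,0],[0.04,0,0.05,0,0,0,0],[0.04,0,0.06,0,0,0,0],[0.03,0,0.06,0,0,0,0],[0.03,0,0.06,0,0,0,0],[0.02,0,0.07,0,0,0,0],[0.02,0,0.07,0,0,0,0],[0,0,0.06,0,0,0,0],[0,0,0,0,0,0,0]]}}

```text
time: 29.9
eef_pos: [0.4347, -0.0848, 0.1037]
orientation: [-0.045, -3.14, -0.0]
wrist_force: [-1.7, -4.7, -0.0]
finger_gap: 0.18
gripper_force: 5.0
```

```bash
python3 - <<'E'
from h import *
st()
a=optics.snapshot('top')[230:305,280:400,::-1]; cv2.imwrite('pics/t5.png',cv2.resize(a,None,fx=6,fy=6,interpolation=3))
E
```

```text
29.9 inc [-0.1377 -0.024   0.1037] Finc [-1.5838 -4.7328 -0.038 ] gap 0.1800986723040454 5.001973249018192 ang [-0.0101  0.0721 -0.016 ]
```

Call:
{"name": "step_arm", "arguments": {"plan": [[0,0,0,0,0,0,0.28],[0,0,0,0,0,0,0.28],[0,0,0,0,0,0,0.28],[0,0,0,0,0,0,0.28],[0.05,0,0,0,0,0,0.28],[0.1,0,0,0,0,0,0.28],[0.2,0,0,0,0,0,0.28],[0.2,0,0,0,0,0,0.28],[0.2,0,0,0,0,0,0.28],[0.2,0,0,0,0,0,0.28]]}}

```text
time: 30.95
eef_pos: [0.3864, -0.0834, 0.1043]
orientation: [-0.045, -3.141, -0.0]
wrist_force: [-0.2, 0.2, -0.1]
finger_gap: 0.283
gripper_force: 0.0
```

Call:
{"name": "step_arm", "arguments": {"plan": [[0,0,-0.3,0,0,0,0.28],[0,0,-0.5,0,0,0,0.28],[0,0,-0.5,0,0,0,0.28],[0,0,-0.5,0,0,0,0.28],[0,0.3,-0.5,0,0,0,0.28],[0,0.6,0,0,0,0,0.28],[0,0.6,0,0,0,0,0.28],[0,0.6,0,0,0,0,0.28],[0,0.5,0,0,0,0,0.28],[0,0,0,0,0,0,0.28]]}}

```text
time: 31.95
eef_pos: [0.3905, 0.0483, 0.2192]
orientation: [-0.04, -3.141, -0.001]
wrist_force: [0.2, 0.5, 0.6]
finger_gap: 0.277
gripper_force: 0.0
```

```bash
python3 - <<'E'
from h import *
st()
a=optics.snapshot('top')[230:305,280:380,::-1]; b=optics.snapshot('side')[190:265,240:340,::-1]
f=lambda i:cv2.resize(i,(533,400),interpolation=3)[:,:400]
cv2.imwrite('pics/f.png',np.hstack([f(a),f(b)]))
E
```

```text
31.95 inc [-0.1857  0.1078  0.2192] Finc [0.2079 0.5306 0.6416] gap 0.2765387929883705 0.0 ang [-0.0459  0.0089 -0.1872]
```

View pics/f.png

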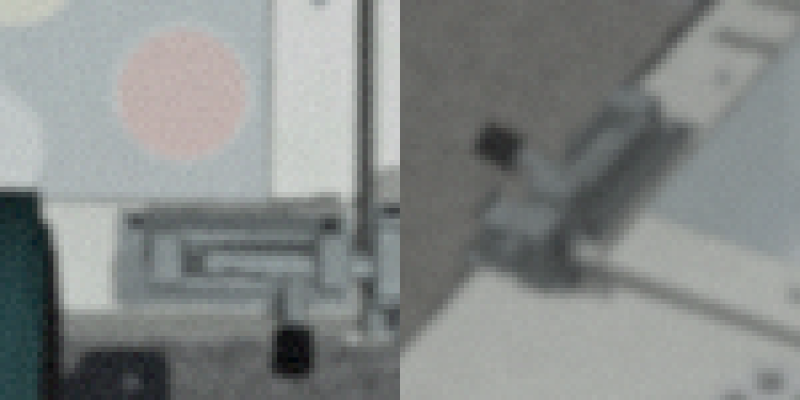

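The handle points forward, with the knob at (292,352) in the top half and (500,145) in the side half. I'll check its height to get the fold angle.

```bash
python3 - <<'E'
from h import *
p,e=tri((280+292/5.33,230+352/5.33),(240+100/5.33,190+145/5.33)); i=I(p); print(i,e)
for th in (.01,.03): a=hinge(th,.208,.016); print(a,'phi',np.arctan2(a[0]-i[0],i[2]-a[1]))
E
```

```text
[-0.1345 -0.0235  0.1475] 0.0036496872541169002
(np.float64(-0.1028296027533197), np.float64(0.1440791653401733)) phi 1.4639532638554835
(np.float64(-0.10242647901654948), np.float64(0.1482318645821029)) phi 1.5943960443725476
```

Folded to about 1.45 rad, bolt home, robot clear.

```bash
python3 -c "
from bench import manip; print(manip.job_done())"
```

```text
the job is handed in; nothing more can be done
None
```

The job is handed in with the hatch shut on its seal, the bolt about 30 mm home through the keeper, the handle folded to about 1.45 rad, and the arm clear; it took about 32 s, but `job_done()` returned no verdict.

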